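# Mount a spring-jaw work holder on its keyed bench post and clip in an LED driver

## Robot

A 6-joint arm with a two-finger parallel gripper is mounted at the origin on a cart in front of the work surface, level with it; the furniture and walls round the work are solid. World frame = base frame: x ahead of the robot, y to its left, z up, the work surface at z = 0. Lengths are in m, angles in rad, forces in N, time in s.
With the tool pointing down it reaches from about 0.35 to 0.925 m from the base axis. Payload 6.4 kg.
Tool frame: the origin (TCP) lies midway between the tips of the shut fingers; the grasp point (between the pads) lies 19 mm behind it; z points along the fingers, y is the line along which they close (so a half turn about z gives the same grasp; the last joint's range is limited). The gripper opens to 85 mm and grips with 20 to 120 N. Pads are 22 mm wide; open, the fingers measure 114 mm over their backs; the gripper's body (76 mm by 85 mm) begins 54 mm behind the grasp point. The pads swing forward as they close: fully open they stand 13 mm farther back than shut.
Start: joints at [0.989, 0.245, 1.558, -0, 1.339, -0.174], TCP at [0.258, 0.597, 0.231] pointing down, gripper open.
Joint ranges: [-3.13, 3.13], [-1.02, 2.26], [0.13, 2.54], [-0.95, 4.09], [0.21, 2.88], [-2.74, 2.74]. Speed limits (rad/s): [2.57, 2.57, 3.14, 3.14, 3.14, 3.14].

## Interface

Orientations are given as a rotation vector (axis times angle).
In Python, from station import get_state, snapshot, hand_in gives the robot as it stands.
- The arm moves only by the shell command python3 -m jog 'ROWS' [FORCE]. ROWS is a JSON object of lists of equal length, an entry for each row: "grip": the closure, from 0 (fully open) to 1 (shut); "slide": the shift along the tool's x, y, z in mm, a list of three; "delta_rot": the turn, a rotation vector about the tool's x, y, z in rad, a list of three. A call has 1 to 8 rows; each row shifts and turns the commanded pose from where the row before left it, along the tool's axes as they then stand; what a row does not reach is not made up. A row lasts 1/8 s, in which the tool goes at most 62.5 mm and 10.7 degrees, less where a joint would pass 70% of its speed; a pose out of reach is approached as far as the arm can. A call is refused whole if a number of a shift passes 62.5 or a number of a turn 0.188, either way. A call with a gripper value outside its range is refused whole. The fingers move at their own pace and stop on an object; FORCE is the grip in N (left out, the last holds). Time passes only in rows, so rows that do not move let the fingers close. It gives the time, the measured TCP pose, the force, the opening and the grip force at its end, in the units of the state.
- get_state(): the state, without advancing time (a new reading comes with each control period).
- snapshot(name): name is "scene" or "top" or "wrist"; returns a dict with "frame" (400x640x3 uint8, red, green, blue), "range_z" (400x640 float32, m along the optical axis (not along the pixel's ray), 0 where there is no reading), "vertical_fov" (degrees; the focal length in pixels is half the picture's height over the tangent of half this angle, whatever the lens; pixels are square), "cx", "cy" (the principal point, pixels), "origin" and "orientation" of the camera in the world. Camera axes: x right, y down, z forward; pixel columns grow to the right and rows downward; lengths in m; the calibration is good to about 2 mm. A picture is of the moment at which its call begins.
- hand_in(): hands the job in; it is judged then, once.
The state is a dict: "t": time; "joint_pos": joint angles; "joint_vel": joint speeds; "effort": joint torques, N m; "tcp_pos": TCP position; "eef_rot": TCP orientation; "ft_force": force on the tool from outside, world axes, zero at the start; "wrist_torque": the same for the moment, N m; "width": finger opening in m; "grasp_force": force on a finger pad.
Only numpy, scipy, OpenCV 4.12 (cv2) and the standard library are available. Lean on these libraries where they do the work, as an engineer would, in place of code of your own. Each camera call takes 0.05 s, during which the arm holds its last target. There are 200 camera calls.

## Task

Get the wiring station ready: set the spring-jaw work holder on the shaft of the bench post, turning it until its keyways line up with the keys and it drops fully home, then swing the catch all the way in over the holder's flange so that it cannot lift off. After that, push the blue LED driver, printed face up and with its cable glands in the gap of a forked jaw, down between the spring jaws until it sits flat on the holder under the jaw noses. Leave the tape roll, the screwdriver and the cutter where they lie.

Things in the scene. Friction and masses are not known exactly. Their poses are not given: they have to be found in the camera images.
- post: Bench post, fixed to the bench; origin on the shaft axis at bench height, z up. Grey plate 12 mm thick (local x -88 to +56, y -56 to +56 mm), then a grey round shoulder of 30 mm radius; its flat top, the seat, is 30 mm above the bench. From it a steel shaft rises; at local x -62 mm stands the pivot of the catch.
- shaft_tip (a point): Top centre of the post's upright shaft, 61 mm above the bench, axes as the post's. Shaft 20 mm in diameter, tip tapered over the last 4 mm. Two opposite keys, 6 mm wide, stand out to 14.5 mm from the axis on local +y and -y, from the seat up to 48 mm above the bench; above them the shaft is plain and round for 13 mm.
- holder: Loose work holder, 0.42 kg, 120 mm long in local y, 86 mm high, standing on its flange; origin on the bore axis at the underside, z up. Steel flange of 38 mm radius, 8 mm thick; on it a grey block 52 mm long in y, 38 mm wide in x with flat sides to grip, its flat top (the bed) 44 mm above the underside; a black forked spring jaw at each y end.
- holder_center (a point): On the holder's bore axis, 30 mm above its underside, axes as the holder's. The upright bore, 22 mm wide, has two keyways 8.5 mm wide on local +y and -y (1.2 mm play each side of a key): it fits either way round. Resting on top of the keys the underside is 48 mm above the bench; fully home on the seat 30 mm, and this point is then 1 mm below shaft_tip.
- nest (a point): Where the driver's centre belongs: on the holder's bore axis, 9 mm above the bed, 53 mm above the underside; axes as the holder's. The driver's local x goes along the holder's y (either way round), so that its cable glands pass between the two prongs of a jaw. The jaws slide outward along y, up to 9 mm each, against springs.
- jaw_a: Spring jaw on the holder's +y side (-y is its mirror image); origin and axes as the holder's. Two upright prongs, at x -29 to -20 and 20 to 29 mm. At rest the jaws are 43 mm apart at the bed, 38 mm at the noses 22 mm above the bed, 60 mm at the top 42 mm above the bed. Pushing the driver straight down between them takes about 5 to 12 N; the noses then snap over its edges.
- catch (a joint): Angle of the steel catch, a flat two-armed lever on the post that turns about an upright pivot. 0 to 0.5: open, as at the start. It grows counter-clockwise seen from above to its stop at 1.57, where its nose points at the shaft and lies 1.5 mm over the seated holder's flange. Stays where it is left; about 1.5 N at the grip moves it.
- catch_grip (a point): Middle of the catch's upright black grip, a round knob 16 mm in diameter, 47 to 83 mm above the bench, 45 mm from the pivot on the arm opposite the nose; this point is 65 mm above the bench.
- catch_pivot (a point): Catch pivot axis (upright), 62 mm from the shaft on the post's local -x side, 43 mm above the bench; axes as the post's. At joint value 0 the grip lies from here toward local +y, at 1.57 toward local -x.
- led_driver: Loose blue LED driver, lying flat, printed face up, z up, 85 g, 18.5 mm thick; origin at its underside, 3 mm in +x from the centre of its body. Three short black cable glands stand out 7 mm from its +x side, within 18 mm of the middle.
- driver_center (a point): Centre of the LED driver's body, 9 mm above its underside, axes as the driver's: 56 mm long in local y (grip it across these plain ends), 47 mm wide in local x without the glands (these sides go against the jaws).
- tape_roll: Bystander: roll of black tape lying flat, 62 mm across, 18 mm high; origin under its centre. Not to be moved.
- screwdriver: Bystander: screwdriver with a yellow handle lying on the bench, 177 mm long along local y, 25 mm high. Not to be moved.
- cutter: Bystander: flush cutter with red handles lying on the bench, 137 x 46 x 11 mm, long along local x. Not to be moved.
Things that resemble listed ones, but are neither listed nor needed, are in the scene too. Of the things that look like the led_driver, take the one that is nearest to the robot's base at the start.

How it is judged:
On the way, in this order (a step that is already met when the one before it is completed fails the run):
1. the work holder sits fully home on the shaft, keys in its keyways (horizontal distance between holder_center and shaft_tip below 0.005 m and z of holder_center in the frame of shaft_tip below 0.004 m and angle between holder_center's own z axis and vertical below 0.06 rad), for 0.2 s.
2. with the holder home, the catch is swung in over its flange (all of step 1 and value of joint catch above 1.35 rad), for 0.2 s.
3. with the holder caught, the driver sits on the bed between the jaws (all of step 2 and z of driver_center in the frame of nest between -0.003 and 0.003 m and horizontal distance between driver_center and nest below 0.01 m and angle between the x axis of driver_center and the y axis of nest, either way round below 0.15 rad and angle between driver_center's own z axis and vertical below 0.1 rad), for 0.2 s.
At the end, for the whole second after the job is handed in: Holder upright and fully home on the shaft (5 mm), catch at 1.35 rad or more, driver flat, printed face up, on the bed under the jaw noses (height 3 mm, centre 10 mm, 0.15 rad), all at rest and let go; tape roll, screwdriver and cutter within 30 mm of where they were (all of step 3 and linear speed of each of led_driver, holder below 0.01 m/s and distance of each of tape_roll, screwdriver, cutter from where it was at the start of the episode below 0.03 m); the robot touches nothing.
It fails at once if a bystander (tape roll, screwdriver, cutter) is pushed away by more than 30 mm (distance of any of tape_roll, screwdriver, cutter from where it was at the start of the episode above 0.03 m).
It also fails if it takes over 72 s, if anything falls off the work surface, if the arm or the gripper's body presses on something with over 40 N, if the wrist force passes 120 N, or if a joint passes its speed limit or range.

## Working session

There is one attempt and no reset: what is moved stays moved. The work goes in short steps, Python scripts to look and compute and a shell command to move; the robot and the scene stay as the last step left them, time stands still between calls to the robot, and variables do not carry over. Pictures are saved under pics/ and viewed, at most 10 in all, crops included, and the job is handed in when it is done.

```bash
mkdir -p pics; ls; cat > h.py <<'E'
import numpy as np, cv2
from station import get_state, snapshot, hand_in
from scipy.spatial.transform import Rotation as R
def snap(n):
    s=snapshot(n); np.savez('%s.npz'%n, **{k:v for k,v in s.items()}); return s
def cam(s):
    f=200/np.tan(np.radians(float(s['vertical_fov']))/2)
    o=np.array(s['orientation'],float)
    M=o if o.shape==(3,3) else R.from_rotvec(o).as_matrix()
    return f,M,np.array(s['origin'],float)
def ray(s,u,v,z):
    f,M,o=cam(s); d=M@np.array([(u-s['cx'])/f,(v-s['cy'])/f,1]); return o+d*(z-o[2])/d[2]
def cloud(s):
    f,M,o=cam(s); v,u=np.mgrid[:400,:640]; d=s['range_z']
    return np.stack([(u-s['cx'])/f*d,(v-s['cy'])/f*d,d],-1)@M.T+o
def proj(s,p):
    f,M,o=cam(s); q=M.T@(np.array(p)-o); return q[0]/q[2]*f+s['cx'],q[1]/q[2]*f+s['cy']
def save(s,n,box=None,k=1):
    im=s['frame'][...,::-1]
    if box: im=im[box[1]:box[3],box[0]:box[2]]
    cv2.imwrite('pics/'+n,cv2.resize(im,None,fx=k,fy=k,interpolation=cv2.INTER_CUBIC))
E
python3 - <<'E'
from h import *
print(get_state())
for n in('top','scene'):
    s=snap(n); save(s,n+'0.png'); print(n,cam(s),s['cx'],s['cy'],s['orientation'])
E
```

```text
pics
{'t': 0.0, 'joint_pos': array([ 9.88903236e-01,  2.45791925e-01,  1.55906242e+00,  1.10913529e-05,
        1.33867024e+00, -1.74096522e-01]), 'joint_vel': array([ 0.00222098,  0.00025274,  0.00097454,  0.00100269,  0.00012396,
       -0.00039092]), 'effort': array([-4.82814867e-04, -4.29511821e+01, -3.26129365e+01, -1.05820163e-04,
        5.39891873e-03,  3.13244743e-05]), 'tcp_pos': array([0.2574538 , 0.59621888, 0.23016846]), 'eef_rot': array([-6.35993320e-01, -3.07580341e+00,  2.81355024e-03]), 'ft_force': array([-0.09728809,  0.00726437,  0.08907356]), 'wrist_torque': array([0.00392258, 0.0300246 , 0.01152013]), 'grasp_force': 0.0, 'width': 0.08554322255713852}
top (np.float64(471.6848772139102), array([[-1.42293565e-03, -9.83179607e-01,  1.82635802e-01],
       [-9.99939969e-01, -5.85297360e-04, -1.09414619e-02],
       [ 1.08643184e-02, -1.82640407e-01, -9.83119753e-01]]), array([0.40837524, 0.22787845, 0.99921459])) 321.86543378409885 203.96637787530352 [-2.1296397   2.13053942 -0.2078844 ]
scene (np.float64(363.27175640238767), array([[ 0.54438101, -0.48757063,  0.6825864 ],
       [-0.83858933, -0.29650956,  0.45700112],
       [-0.02042693, -0.8211924 , -0.5702857 ]]), array([-0.01175683, -0.15317231,  0.56232199])) 316.712776630321 202.0990486881754 [-1.95359206  1.07448617 -0.53649727]
```

View pics/top0.png

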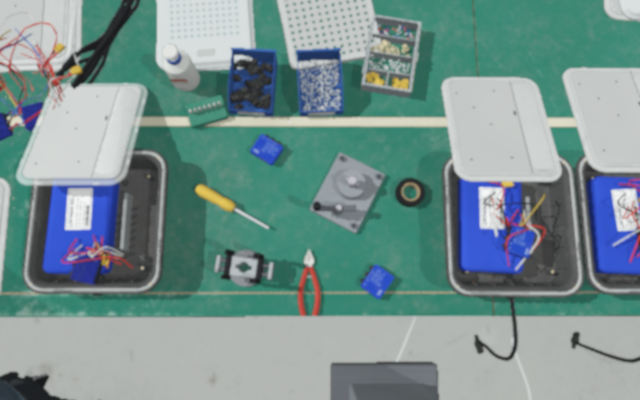

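View pics/scene0.png

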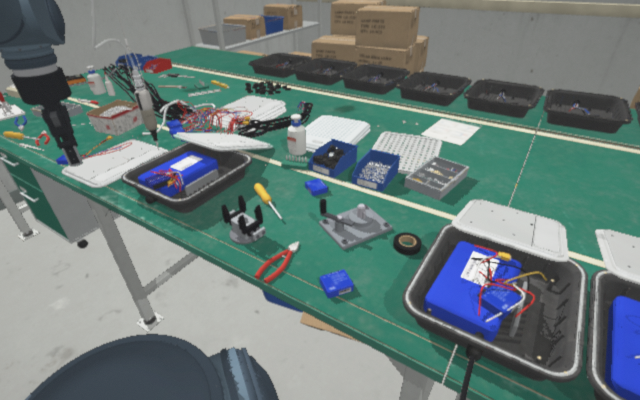

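The top view shows the holder at about (243,266), post at (348,192) and catch grip near (318,208). The two driver candidates are at (267,149) and (378,281). I'll measure and enlarge both.

```bash
python3 - <<'E'
from h import *
s=dict(np.load('top.npz')); P=cloud(s)
hsv=cv2.cvtColor(s['frame'],cv2.COLOR_RGB2HSV)
m=cv2.inRange(hsv,(108,140,80),(130,255,255))
for b in((245,130,290,170),(355,258,405,305)):
    mm=np.zeros_like(m); mm[b[1]:b[3],b[0]:b[2]]=m[b[1]:b[3],b[0]:b[2]]
    c=max(cv2.findContours(mm,0,1)[0],key=cv2.contourArea); r=cv2.minAreaRect(c)
    q=np.array([ray(s,u,v,.0185) for u,v in cv2.boxPoints(r)]); ce=q.mean(0)
    print('drv',r,ce.round(3),'dist',np.hypot(*ce[:2]).round(3),'sides',[(np.linalg.norm(q[i+1]-q[i]).round(3),np.degrees(np.arctan2(*(q[i+1]-q[i])[1::-1])).round(1)) for i in (0,1)])
for n,u,v,z in(('holder',243,266,.044),('shaft',352,182,.061),('grip',318,208,.083),('tape',410,192,.018),('cut',310,285,.01),('sd tip',268,227,.01)):
    print(n,ray(s,u,v,z).round(3),P[v,u].round(3))
a=cv2.resize(s['frame'][130:310,200:440],(800,600),interpolation=cv2.INTER_CUBIC)
cv2.imwrite('pics/crop0.png',a[...,::-1])
E
```

```text
drv ((266.5514831542969, 148.91629028320312), (26.794483184814453, 22.470678329467773), 31.607501983642578) [0.711 0.336 0.018] dist 0.787 sides [(np.float64(0.05), np.float64(-29.4)), (np.float64(0.059), np.float64(-122.4))]
drv ((376.82403564453125, 281.03204345703125), (23.906816482543945, 27.448566436767578), 34.69515609741211) [0.43  0.104 0.018] dist 0.442 sides [(np.float64(0.057), np.float64(-35.7)), (np.float64(0.049), np.float64(-124.9))]
holder [0.459 0.376 0.044] [0.461 0.382 0.001]
shaft [0.628 0.156 0.061] [0.629 0.156 0.06 ]
grip [0.57  0.225 0.083] [0.572 0.225 0.072]
tape [0.617 0.029 0.018] [0.62  0.026 0.003]
cut [0.422 0.242 0.01 ] [0.422 0.242 0.001]
sd tip [0.543 0.331 0.01 ] [0.542 0.331 0.011]
```

View pics/crop0.png

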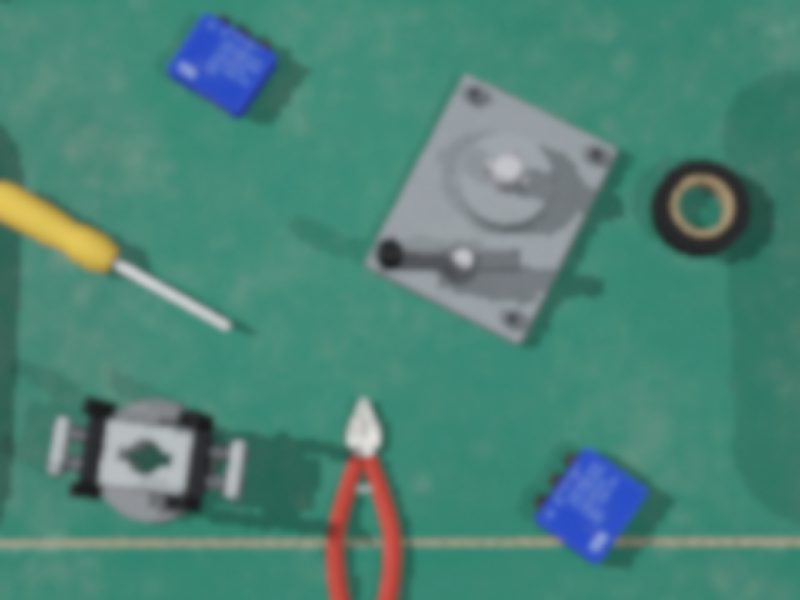

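The top view has two blue drivers: the far one at (267,149), 0.79 m from the base, and the near one at (378,281), 0.44 m. I need the near one, because the task says nearest the base. The crop confirms it is face up, with glands on its left side at crop (570,458)–(545,500). The holder's jaws lie left and right of crop (147,457). The shaft is at crop (508,165), the pivot at (462,258) and the knob at (390,253).

```bash
cat >> h.py <<'E'
def plan(p,yaw_y,n,pos0=None,rot0=None):
    """per-row tool slide (mm) and z turn for n rows to put TCP at p with tool y at yaw_y deg (nearest of half turns)"""
    st=get_state(); M=R.from_rotvec(st['eef_rot']).as_matrix(); y=np.degrees(np.arctan2(M[1,1],M[0,1]))
    d=(yaw_y-y+180)%360-180
    ph=-np.radians(d)/n
    A=sum(R.from_rotvec([0,0,k*ph]).as_matrix() for k in range(n))
    t=M.T@(np.array(p)-st['tcp_pos'])*1000
    print('t',round(st['t'],2),'yaw_y',y.round(1),'tilt',np.degrees(np.arccos(-M[2,2])).round(2),'tcp',st['tcp_pos'].round(4),'j6',st['joint_pos'][5].round(2),'| rows',n,'slide',np.linalg.solve(A,t).round(1),'turn',ph.round(4),'w',st['width'].round(4),'f',st['ft_force'].round(1))
E
python3 - <<'E'
from h import *
s=dict(np.load('top.npz'))
T=lambda u,v,z:ray(s,200+u*.3,130+v*.3,z).round(4)
print(T(147,457,.044),'shaft',T(508,165,.061),'piv',T(462,258,.047),'knob',T(390,253,.083))
p=T(147,457,.044)
plan([p[0],p[1],.23],-8,8)
E
```

```text
[0.4569 0.3735 0.044 ] shaft [0.6336 0.1549 0.061 ] piv [0.5781 0.183  0.047 ] knob [0.5747 0.2273 0.083 ]Traceback (most recent call last):
  File "<stdin>", line 6, in <module>
  File "h.py", line 29, in plan
    print('t',round(st['t'],2),'yaw_y',y.round(1),'tilt',np.degrees(np.arccos(-M[2,2])).round(2),'tcp',st['tcp_pos'].round(4),'j6',st['joint_pos'][5].round(2),'| rows',n,'slide',np.linalg.solve(A,t).round(1),'turn',ph.round(4),'w',st['width'].round(4),'f',st['ft_force'].round(1))
                                                                                                                                                                                                                                       ^^^^^^^^^^^^^^^^^
AttributeError: 'float' object has no attribute 'round'
```

```bash
sed -i "s/st\['width'\].round(4)/round(float(st['width']),4)/" h.py; python3 - <<'E'
from h import *
plan([.457,.3735,.23],-8,8)
E
```

```text
t 0.1 yaw_y 66.6 tilt 0.1 tcp [0.2575 0.5963 0.2303] j6 -0.17 | rows 8 slide [-39.7   5.5   0.1] turn 0.1628 w 0.0857 f [ 0.2 -0.5 -0.1]
```

```bash
python3 -m jog '{"grip":[0,0,0,0,0,0,0,0],"slide":[[-39.7,5.5,0],[-39.7,5.5,0],[-39.7,5.5,0],[-39.7,5.5,0],[-39.7,5.5,0],[-39.7,5.5,0],[-39.7,5.5,0],[-39.7,5.5,0]],"delta_rot":[[0,0,0.163],[0,0,0.163],[0,0,0.163],[0,0,0.163],[0,0,0.163],[0,0,0.163],[0,0,0.163],[0,0,0.163]]}'
python3 - <<'E'
from h import *
plan([.457,.3735,.23],-8,2)
s=snap('wrist'); save(s,'w1.png'); print(cam(s))
E
```

```text
t: 1.1
tcp_pos: [0.4573, 0.3727, 0.2307]
eef_rot: [-2.378, -2.053, 0.001]
ft_force: [1.5, 0.0, 0.3]
width: 0.0854
grasp_force: 0.0
t 1.1 yaw_y -8.4 tilt 0.05 tcp [0.4573 0.3727 0.2307] j6 0.64 | rows 2 slide [ 0.4 -0.2  0.4] turn -0.0035 w 0.0854 f [1.5 0.  0.3]
(np.float64(301.660747249975), array([[ 9.89491069e-01, -1.36647126e-01, -4.72756553e-02],
       [-1.44592892e-01, -9.36381240e-01, -3.19817243e-01],
       [-5.65929745e-04,  3.23292029e-01, -9.46299077e-01]]), array([0.47129983, 0.455546  , 0.3730284 ]))
```

View pics/w1.png

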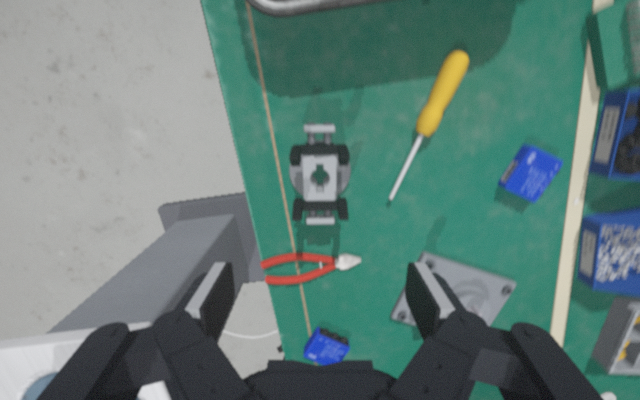

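The wrist view shows the holder upright at (320,178) with its jaws up and down in the picture. The driver is at (327,346) and the post at (455,290). Measuring the bed from colour and height.

```bash
python3 - <<'E'
from h import *
s=dict(np.load('wrist.npz')); P=cloud(s); hsv=cv2.cvtColor(s['frame'],cv2.COLOR_RGB2HSV)
box=np.zeros((400,640),bool); box[110:240,270:370]=1
bed=box&(hsv[...,1]<60)&(hsv[...,2]>140)&(P[...,2]>.038)&(P[...,2]<.05)
n,l,stt,ce=cv2.connectedComponentsWithStats(bed.astype(np.uint8))
for i in range(1,n):
    if stt[i,4]>60: print(stt[i],ce[i])
i=1+stt[1:,4].argmax(); c=cv2.findContours((l==i).astype(np.uint8),0,1)[0][0]; r=cv2.minAreaRect(c)
q=np.array([ray(s,u,v,.044) for u,v in cv2.boxPoints(r)]); print(r,q.mean(0),[(np.linalg.norm(q[k+1]-q[k]).round(4),np.degrees(np.arctan2(*(q[k+1]-q[k])[1::-1])).round(1)) for k in(0,1)])
hi=box&(P[...,2]>.06)&(P[...,2]<.1)
X=P[hi][:,:2]; n,l,stt,ce=cv2.connectedComponentsWithStats(hi.astype(np.uint8))
for k in range(1,n):
    if stt[k,4]>10: print('prong',stt[k,4],ce[k].round(1),P[l==k].mean(0).round(4),P[l==k][:,2].max().round(4))
bl=box&(hsv[...,1]<80)&(hsv[...,2]>140)
n,l,stt,ce=cv2.connectedComponentsWithStats(bl.astype(np.uint8))
for k in range(1,n):
    if stt[k,4]>30: print('light',stt[k],ce[k].round(1),np.median(P[l==k],0).round(4))
im=s['frame'][110:240,260:380]; cv2.imwrite('pics/w1c.png',cv2.resize(im,None,fx=4.5,fy=4.5,interpolation=2)[...,::-1])
E
```

```text
[304 125  30   7 156] [318.48717949 127.74358974]
[ 302  155   35   46 1153] [319.32784042 177.75281873]
[306 218  29   6 130] [319.26923077 220.53076923]
((319.0, 177.5), (45.0, 34.0), 90.0) [0.45865151 0.37369006 0.044     ] [(np.float64(0.0372), np.float64(-8.3)), (np.float64(0.0518), np.float64(-97.3))]
prong 196 [294.3 156. ] [0.4391 0.4074 0.0763] 0.0879
prong 196 [342.8 154.9] [0.4865 0.4014 0.0758] 0.0871
prong 181 [296.6 210.1] [0.4318 0.3513 0.077 ] 0.0874
prong 190 [342.6 209.6] [0.4794 0.3449 0.0771] 0.0873
light [270 116  24 124 376] [279.9 176.5] [ 0.4081  0.3752 -0.    ]
light [304 124  31   9 225] [319.2 127.9] [0.4667 0.4274 0.0386]
light [ 290  155   48   46 1285] [317.8 177.5] [0.4563 0.3744 0.0438]
light [306 218  29   7 177] [319.5 220.7] [0.4512 0.3206 0.0387]
```

View pics/w1c.png

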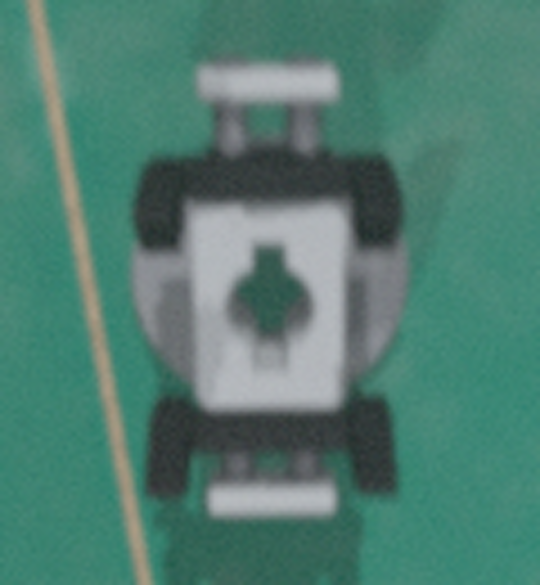

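The crop confirms the keyways along the jaw line, upright bore at centre (268,300). Holder centre is (0.459, 0.374), with its y axis at 81.7°. Descend and grip.

```bash
python3 -m jog '{"grip":[0,0,0,0,0,0,0,0],"slide":[[0.4,-1.7,40],[0.4,0,45],[0.4,0,45],[0,0,40],[0,0,25],[0,0,13],[0,0,6],[0,0,0]],"delta_rot":[[0,0,-0.002],[0,0,0],[0,0,0],[0,0,0],[0,0,0],[0,0,0],[0,0,0],[0,0,0]]}' && python3 - <<'E'
from h import *
plan([.459,.374,.016],-8.3,1)
E
```

```text
t: 2.15
tcp_pos: [0.4559, 0.3758, 0.0178]
eef_rot: [2.37, 2.062, 0.001]
ft_force: [-0.5, -0.0, 0.1]
width: 0.0856
grasp_force: 0.0
t 2.15 yaw_y -8.0 tilt 0.04 tcp [0.4559 0.3758 0.0178] j6 0.64 | rows 1 slide [-1.4  3.4  1.8] turn 0.006 w 0.0856 f [-0.5 -0.   0.1]
```

```bash
python3 -m jog '{"grip":[0,0.7,0.8,0.9,1,1,1,1],"slide":[[-1.4,3.4,1],[0,0,0],[0,0,0],[0,0,0],[0,0,0],[0,0,0],[0,0,0],[0,0,0]],"delta_rot":[[0,0,0.006],[0,0,0],[0,0,0],[0,0,0],[0,0,0],[0,0,0],[0,0,0],[0,0,0]]}' 80
```

```text
t: 3.15
tcp_pos: [0.4589, 0.3741, 0.0168]
eef_rot: [-2.376, -2.055, -0.001]
ft_force: [-1.5, 0.6, 5.3]
width: 0.0367
grasp_force: 83.0
```

```bash
python3 -m jog '{"grip":[1,1,1,1,1,1],"slide":[[0,0,-15],[0,0,-35],[0,0,-40],[0,0,-40],[0,0,-15],[0,0,0]],"delta_rot":[[0,0,0],[0,0,0],[0,0,0],[0,0,0],[0,0,0],[0,0,0]]}' && python3 - <<'E'
from h import *
plan([.58,.156,.20],-26,6)
s=snap('top'); f=s['frame'][120:300,230:400]
s=snap('wrist'); g=s['frame'][150:400,120:520]
a=cv2.resize(f,None,fx=2.2,fy=2.2,interpolation=2); b=cv2.resize(g,(int(400*a.shape[0]/250),a.shape[0]))
im=np.hstack([a,b]); print(im.shape); cv2.imwrite('pics/c2.png',cv2.resize(im,None,fx=780/im.shape[1],fy=780/im.shape[1])[...,::-1])
E
```

```text
t: 3.9
tcp_pos: [0.4587, 0.3736, 0.1613]
eef_rot: [2.376, 2.054, 0.001]
ft_force: [0.9, -0.9, -6.2]
width: 0.0369
grasp_force: 82.2
t 3.9 yaw_y -8.3 tilt 0.03 tcp [0.4587 0.3736 0.1613] j6 0.64 | rows 6 slide [-29.6  29.4  -6.4] turn 0.0515 w 0.0369 f [ 0.9 -0.9 -6.2]
(396, 1007, 3)
```

View pics/c2.png

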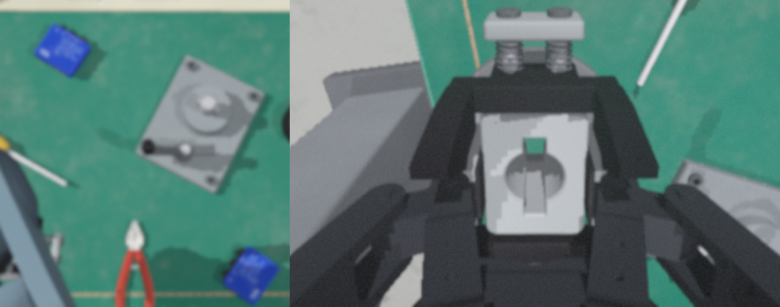

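The holder is held squarely (bore seen at right panel (535,175)). Next I'll hover beside the post with the shaft in clear wrist view.

```bash
python3 - <<'E'
from h import *
plan([.575,.05,.20],-26.5,8)
E
```

```text
t 4.0 yaw_y -8.3 tilt 0.24 tcp [0.4574 0.3729 0.1589] j6 0.64 | rows 8 slide [-34.8  25.5  -5.1] turn 0.0397 w 0.0365 f [-0.8 -0.4 -6. ]
```

```bash
python3 -m jog '{"grip":[1,1,1,1,1,1,1,1],"slide":[[-34.8,25.5,-20],[-34.8,25.5,-20],[-34.8,25.5,0],[-34.8,25.5,0],[-34.8,25.5,0],[-34.8,25.5,0],[-34.8,25.5,0],[-34.8,25.5,0]],"delta_rot":[[0,0,0.0397],[0,0,0.0397],[0,0,0.0397],[0,0,0.0397],[0,0,0.0397],[0,0,0.0397],[0,0,0.0397],[0,0,0.0397]]}' && python3 -m jog '{"grip":[1,1],"slide":[[0,0,0],[0,0,0]],"delta_rot":[[0,0,0],[0,0,0]]}' && python3 - <<'E'
from h import *
plan([.575,.05,.20],-26.5,1)
s=snap('wrist'); save(s,'w2.png'); print(proj(s,[.63,.156,.061]),proj(s,[.577,.183,.045]))
E
```

```text
t: 5.0
tcp_pos: [0.575, 0.0493, 0.1985]
eef_rot: [-2.67, -1.65, 0.006]
ft_force: [1.0, 0.3, -5.3]
width: 0.0369
grasp_force: 82.3
t: 5.25
tcp_pos: [0.575, 0.051, 0.1993]
eef_rot: [-2.669, -1.651, 0.004]
ft_force: [-1.2, 1.0, -5.1]
width: 0.0366
grasp_force: 82.3
t 5.25 yaw_y -26.5 tilt 0.21 tcp [0.575  0.051  0.1993] j6 0.35 | rows 1 slide [-0.8  0.5 -0.7] turn -0.0002 w 0.0366 f [-1.2  1.  -5.1]
(np.float64(321.2936825053211), np.float64(57.22109748560362)) (np.float64(254.69992387649262), np.float64(58.915027928248946))
```

View pics/w2.png

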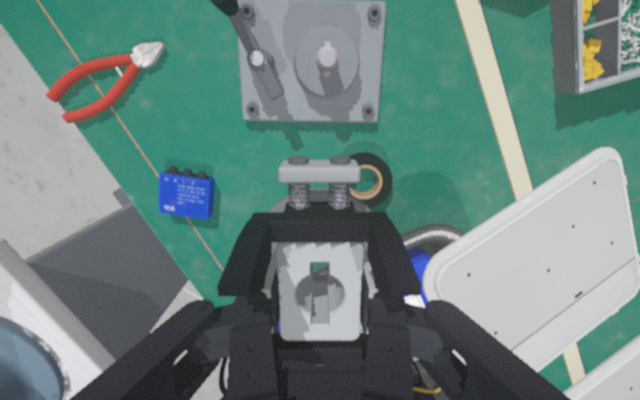

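The wrist view shows the shaft tip at about (328,54), pivot at (257,58), plate screws at the four corners, the driver at (187,193) and the held bed at (320,290). Measuring these in the same view.

```bash
cat > m.py <<'E'
from h import *
def rect(mask,s,z):
    n,l,stt,ce=cv2.connectedComponentsWithStats(mask.astype(np.uint8)); i=1+stt[1:,4].argmax()
    c=cv2.findContours((l==i).astype(np.uint8),0,1)[0][0]; r=cv2.minAreaRect(c)
    q=np.array([ray(s,u,v,z) for u,v in cv2.boxPoints(r)])
    return r[0],q.mean(0).round(4),[(np.linalg.norm(q[k+1]-q[k]).round(4),np.degrees(np.arctan2(*(q[k+1]-q[k])[1::-1])).round(1)) for k in(0,1)]
E
python3 - <<'E'
from m import *
s=dict(np.load('wrist.npz')); P=cloud(s); hsv=cv2.cvtColor(s['frame'],cv2.COLOR_RGB2HSV)
b=lambda x0,y0,x1,y1:np.pad(np.ones((y1-y0,x1-x0),bool),((y0,400-y1),(x0,640-x1)))
z=P[...,2]
tip=b(295,20,365,100)&(z>.052)&(z<.07); print('tip',tip.sum(),P[tip].mean(0).round(4),np.argwhere(tip).mean(0)[::-1])
tm=b(310,35,350,75)&(hsv[...,2]>185)&(hsv[...,1]<50); print('bright',tm.sum(),np.argwhere(tm).mean(0)[::-1].round(1), ray(s,*np.argwhere(tm).mean(0)[::-1],.061).round(4))
seat=b(285,15,370,110)&(z>.026)&(z<.034); c=cv2.findContours(seat.astype(np.uint8),0,1)[0]; c=max(c,key=cv2.contourArea); (u,v),r=cv2.minEnclosingCircle(c); print('seat',u,v,r,ray(s,u,v,.03).round(4))
pl=b(225,60,400,135)&(abs(z-.012)<.005)&(hsv[...,1]<60)
g=b(220,0,400,140)&(z>.006)&(hsv[...,1]<70)
# plate edges
for name,pts in(('bot',[(u,np.where(g[:135,u])[0].max()) for u in range(262,360)]),('right',[(np.where(g[v,300:400])[0].max()+300,v) for v in range(25,100)]),('left',[(np.where(g[v,225:300])[0].min()+225,v) for v in range(70,112)])):
    q=np.array([ray(s,u,v,.012)[:2] for u,v in pts]); vx,vy,x0,y0=cv2.fitLine(q.astype(np.float32),cv2.DIST_HUBER,0,.001,.001).ravel(); print(name,np.degrees(np.arctan2(vy,vx)).round(2),x0,y0)
pv=b(240,40,275,75)&(hsv[...,2]>185)&(hsv[...,1]<50); print('piv',np.argwhere(pv).mean(0)[::-1],P[pv].mean(0).round(4))
bz=get_state()['tcp_pos'][2]-.0168+.044
bed=b(265,235,375,350)&(hsv[...,1]<60)&(hsv[...,2]>140)&(abs(z-bz)<.006); print('bed',bz,np.median(z[bed]),rect(bed,s,bz))
blue=b(140,150,230,240)&(cv2.inRange(hsv,(108,140,80),(130,255,255))>0); print('drv',rect(blue,s,.0185))
E
```

```text
tip 462 [0.634  0.153  0.0597] [327.02380952  58.53463203]
bright 251 [326.9  53.8] [0.6354 0.1563 0.061 ]
seat 325.53497314453125 61.09440612792969 34.529727935791016 [0.6338 0.1546 0.03  ]
bot -27.22 0.5878279 0.11501414
right 62.71 0.684238 0.13038029
left 62.56 0.5453102 0.17006303
piv [257.22222222  57.83333333] [0.5801 0.1817 0.0504]
bed 0.22688326506757878 0.2262524146157527 ((321.0, 291.0), array([0.5779, 0.0519, 0.2269]), [(np.float64(0.0353), np.float64(-26.3)), (np.float64(0.0516), np.float64(-113.8))])
drv ((184.98086547851562, 195.66827392578125), array([0.4323, 0.1018, 0.0185]), [(np.float64(0.0499), np.float64(47.8)), (np.float64(0.0602), np.float64(-33.1))])
```

The edge fits agree: shaft at (0.634, 0.1545), post yaw −27.3°.

```bash
python3 - <<'E'
from h import *
plan([.633,.154,.10],-27.3,6)
E
```

```text
t 5.3 yaw_y -26.5 tilt 0.17 tcp [0.5751 0.0514 0.1997] j6 0.35 | rows 6 slide [19.6  0.9 16.6] turn 0.0024 w 0.0367 f [ 0.2  0.3 -5.6]
```

```bash
python3 -m jog '{"grip":[1,1,1,1,1,1,1,1],"slide":[[19.6,0.9,0],[19.6,0.9,0],[19.6,0.9,0],[19.6,0.9,10],[19.6,0.9,40],[19.6,0.9,40],[0,0,10],[0,0,0]],"delta_rot":[[0,0,0.0024],[0,0,0.0024],[0,0,0.0024],[0,0,0.0024],[0,0,0.0024],[0,0,0.0024],[0,0,0],[0,0,0]]}' && python3 - <<'E'
from h import *
plan([.633,.154,.09],-27.3,1)
s=snap('wrist'); a=s['frame'][220:370,220:420]; a=cv2.resize(a,(440,330),interpolation=2)
t=snap('scene'); u,v=map(int,proj(t,[.633,.154,.08])); b=t['frame'][v-70:v+70,u-70:u+70]; b=cv2.resize(b,(330,330),interpolation=2)
cv2.imwrite('pics/c3.png',np.hstack([a,b])[...,::-1])
E
```

```text
t: 6.3
tcp_pos: [0.6338, 0.1536, 0.1008]
eef_rot: [-2.682, -1.635, 0.002]
ft_force: [-0.4, 0.2, -5.4]
width: 0.0364
grasp_force: 82.2
t 6.3 yaw_y -27.3 tilt 0.07 tcp [0.6338 0.1536 0.1008] j6 0.54 | rows 1 slide [ 0.  -0.9 10.8] turn 0.0002 w 0.0364 f [-0.4  0.2 -5.4]
```

View pics/c3.png

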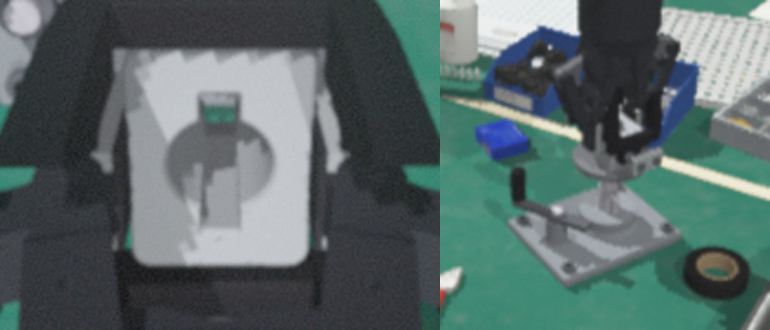

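The left panel shows the bore over the post. The right panel shows the holder upright just above the shaft tip. Now a slow descent, watching the force.

```bash
python3 -m jog '{"grip":[1,1,1,1,1,1,1,1],"slide":[[0,0,8],[0,0,6],[0,0,5],[0,0,3],[0,0,3],[0,0,3],[0,0,2],[0,0,0]],"delta_rot":[[0,0,0],[0,0,0],[0,0,0],[0,0,0],[0,0,0],[0,0,0],[0,0,0],[0,0,0]]}'
```

```text
t: 7.4
tcp_pos: [0.6338, 0.1532, 0.0711]
eef_rot: [-2.683, -1.634, 0.0]
ft_force: [-0.7, -0.8, -4.3]
width: 0.0368
grasp_force: 82.4
```

```bash
python3 -m jog '{"grip":[1,1,1,1,1,1,1,1],"slide":[[0,0,2],[0,0,2],[0,0,2],[0,0,2],[0,0,2],[0,0,0],[0,0,0],[0,0,0]],"delta_rot":[[0,0,0],[0,0,0],[0,0,0],[0,0,0],[0,0,0],[0,0,0],[0,0,0],[0,0,0]]}'
```

```text
t: 8.4
tcp_pos: [0.6339, 0.1531, 0.0612]
eef_rot: [-2.683, -1.634, 0.0]
ft_force: [-0.1, -0.0, -6.0]
width: 0.0369
grasp_force: 82.4
```

Keys have entered (underside at 44 mm with no resistance). Continuing to the seat.

```bash
python3 -m jog '{"grip":[1,1,1,1,1,1,1,1],"slide":[[0,0,3],[0,0,3],[0,0,3],[0,0,2],[0,0,2],[0,0,1],[0,0,1],[0,0,0]],"delta_rot":[[0,0,0],[0,0,0],[0,0,0],[0,0,0],[0,0,0],[0,0,0],[0,0,0],[0,0,0]]}'
```

```text
t: 9.4
tcp_pos: [0.634, 0.1532, 0.0469]
eef_rot: [-2.683, -1.634, 0.0]
ft_force: [-4.0, -0.2, 0.6]
width: 0.0367
grasp_force: 83.1
```

Seated. Release and lift, then look for the knob.

```bash
python3 -m jog '{"grip":[0.35,0.35,0.35,0.35,0.35,0.35,0.35,0.35],"slide":[[0,0,0],[0,0,0],[0,0,0],[0,0,-25],[0,0,-35],[0,0,-40],[0,0,-20],[0,0,0]],"delta_rot":[[0,0,0],[0,0,0],[0,0,0],[0,0,0],[0,0,0],[0,0,0],[0,0,0],[0,0,0]]}' 60 && python3 - <<'E'
from m import *
plan([.578,.228,.16],-27.3,4)
s=snap('wrist'); P=cloud(s); z=P[...,2]
hsv=cv2.cvtColor(s['frame'],cv2.COLOR_RGB2HSV)
d=np.hypot(P[...,0]-.577,P[...,1]-.228)
k=(d<.03)&(z>.06)&(z<.095)&(hsv[...,2]<90); print('knob',k.sum(),P[k].mean(0).round(4),P[k].min(0).round(4),P[k].max(0).round(4),np.argwhere(k).mean(0)[::-1])
t=k&(z>.079); print('top',t.sum(),P[t].mean(0).round(4))
d=np.hypot(P[...,0]-.634,P[...,1]-.1545)
for nm,lo,hi in(('bed',.069,.079),('prongtop',.10,.125)):
    b=(d<.08)&(z>lo)&(z<hi); print(nm,b.sum(),P[b].mean(0).round(4))
b=(d<.04)&(z>.069)&(z<.079)&(hsv[...,2]>140); print(rect(b,s,.074),np.median(z[b]))
E
```

```text
t: 10.4
tcp_pos: [0.635, 0.1532, 0.1679]
eef_rot: [2.682, 1.633, 0.005]
ft_force: [-0.2, 0.9, 0.2]
width: 0.0555
grasp_force: 0.0
t 10.4 yaw_y -27.3 tilt 0.2 tcp [0.635  0.1532 0.1679] j6 0.54 | rows 4 slide [ 10.1 -21.3   1.9] turn -0.0001 w 0.0555 f [-0.2  0.9  0.2]
knob 447 [0.5823 0.2271 0.0777] [0.5727 0.2195 0.0603] [0.5877 0.2343 0.0844] [212.94183445 158.87024609]
top 292 [0.5806 0.227  0.082 ]
bed 3765 [0.6369 0.1557 0.0744]
prongtop 1224 [0.6358 0.1541 0.1096]
((318.0, 205.5), array([0.6359, 0.1538, 0.074 ]), [(np.float64(0.0369), np.float64(-27.3)), (np.float64(0.0519), np.float64(-115.9))]) 0.07382629524629206
```

The bed is at 73.8 mm, so the holder is home. The knob is at (0.580, 0.227), so I'll go over it, descend and close.

```bash
python3 -m jog '{"grip":[0.5,0.5,0.5,0.5,0.5,0.5,0.5,0.5],"slide":[[13,-28,0],[14,-28,0],[13,-28,0],[0,0,30],[0,0,40],[0,0,30],[0,0,15],[0,0,0]],"delta_rot":[[0,0,0],[0,0,0],[0,0,0],[0,0,0],[0,0,0],[0,0,0],[0,0,0],[0,0,0]]}' && python3 -m jog '{"grip":[0.8,0.9,1,1,1],"slide":[[0,0,0],[0,0,0],[0,0,0],[0,0,0],[0,0,0]],"delta_rot":[[0,0,0],[0,0,0],[0,0,0],[0,0,0],[0,0,0]]}' 30
```

```text
t: 11.45
tcp_pos: [0.5754, 0.2272, 0.0488]
eef_rot: [-2.681, -1.632, 0.008]
ft_force: [-4.5, 2.2, -0.8]
width: 0.0426
grasp_force: 0.0
t: 12.08
tcp_pos: [0.5791, 0.2275, 0.0529]
eef_rot: [2.682, 1.633, 0.005]
ft_force: [0.3, 0.5, 6.4]
width: 0.0152
grasp_force: 29.9
```

```bash
python3 -m jog '{"grip":[1,1,1,1,1,1,1,1],"slide":[[-3.3,-5.3,0],[-4.1,-4.8,0],[-4.7,-4.2,0],[-5.2,-3.5,0],[-5.7,-2.8,0],[-6,-1.9,0],[-6.2,-1.1,0],[-5.8,-0.2,0]],"delta_rot":[[0,0,0],[0,0,0],[0,0,0],[0,0,0],[0,0,0],[0,0,0],[0,0,0],[0,0,0]]}' && python3 -m jog '{"grip":[1,1],"slide":[[0,0,0],[0,0,0]],"delta_rot":[[0,0,0],[0,0,0]]}'
```

```text
t: 13.08
tcp_pos: [0.5388, 0.203, 0.0528]
eef_rot: [-2.683, -1.633, -0.007]
ft_force: [-1.1, 6.0, 6.2]
width: 0.0148
grasp_force: 30.2
t: 13.32
tcp_pos: [0.5385, 0.2026, 0.0528]
eef_rot: [-2.683, -1.634, -0.004]
ft_force: [-2.8, 2.8, 7.9]
width: 0.0153
grasp_force: 30.4
```

```bash
python3 -m jog '{"grip":[0.6,0.5,0.5,0.5,0.5,0.3,0,0],"slide":[[0,0,0],[0,0,0],[0,0,0],[0,0,-15],[0,0,-40],[0,0,-50],[0,0,-20],[0,0,0]],"delta_rot":[[0,0,0],[0,0,0],[0,0,0],[0,0,0],[0,0,0],[0,0,0],[0,0,0],[0,0,0]]}' && python3 - <<'E'
from m import *
plan([.435,.095,.20],-35,6)
s=snap('wrist'); P=cloud(s); z=P[...,2]; hsv=cv2.cvtColor(s['frame'],cv2.COLOR_RGB2HSV)
d=np.hypot(P[...,0]-.5385,P[...,1]-.203)
t=(d<.03)&(z>.077)&(z<.09)&(hsv[...,2]<90); c=P[t].mean(0); print(t.sum(),c.round(4))
ex=np.array([.889,-.459]); ey=np.array([.459,.889]); r=c[:2]-[.5789,.1825]; print('joint',np.arctan2(-r@ex,r@ey))
d=np.hypot(P[...,0]-.634,P[...,1]-.1545); b=(d<.04)&(z>.069)&(z<.079)&(hsv[...,2]>140); print(b.sum() and np.median(z[b]))
E
```

```text
t: 14.32
tcp_pos: [0.5387, 0.2019, 0.1782]
eef_rot: [2.682, 1.633, 0.005]
ft_force: [-0.4, -0.1, -0.3]
width: 0.0856
grasp_force: 0.0
t 14.32 yaw_y -27.3 tilt 0.22 tcp [0.5387 0.2019 0.1782] j6 0.64 | rows 6 slide [-24.1  -5.8  -3.7] turn 0.0223 w 0.0856 f [-0.4 -0.1 -0.3]
233 [0.5439 0.2104 0.0818]
joint 1.3757092991164424
0.07385809450493352
```

The knob reads about 0.2 rad short of its stop (it may have slipped in the pads), so I'll push it home with shut fingers.

```bash
python3 -m jog '{"grip":[1,1,1,1,1,1,1,1],"slide":[[18,0,0],[17,0,0],[0,0,0],[0,0,20],[0,0,40],[0,0,40],[0,0,20],[0,0,0]],"delta_rot":[[0,0,0],[0,0,0],[0,0,0],[0,0,0],[0,0,0],[0,0,0],[0,0,0],[0,0,0]]}' 30 && python3 -m jog '{"grip":[1,1,1,1],"slide":[[-3,0,0],[-3,0,0],[-3,0,0],[-2,0,0]],"delta_rot":[[0,0,0],[0,0,0],[0,0,0],[0,0,0]]}'
```

```text
t: 15.38
tcp_pos: [0.5523, 0.2323, 0.0542]
eef_rot: [-2.682, -1.633, 0.006]
ft_force: [-0.1, -0.0, 0.8]
width: 0.0001
grasp_force: 0.0
t: 15.88
tcp_pos: [0.5492, 0.2233, 0.0572]
eef_rot: [2.684, 1.633, 0.003]
ft_force: [-0.5, 1.9, 1.6]
width: 0.0001
grasp_force: 0.9
```

```bash
python3 -m jog '{"grip":[1,1,1],"slide":[[-2,0,0],[-2,0,0],[0,0,0]],"delta_rot":[[0,0,0],[0,0,0],[0,0,0]]}'
```

```text
t: 16.25
tcp_pos: [0.5468, 0.2193, 0.0562]
eef_rot: [2.683, 1.634, -0.0]
ft_force: [0.8, 0.7, 0.4]
width: 0.0003
grasp_force: 0.4
```

```bash
python3 -m jog '{"grip":[1,1,1],"slide":[[-1.5,0,0],[-1.5,0,0],[0,0,0]],"delta_rot":[[0,0,0],[0,0,0],[0,0,0]]}'
```

```text
t: 16.62
tcp_pos: [0.5466, 0.2188, 0.0564]
eef_rot: [-2.682, -1.631, -0.009]
ft_force: [5.6, 10.9, -5.0]
width: 0.0
grasp_force: 5.8
```

```bash
python3 -m jog '{"grip":[1,1,1,1],"slide":[[-1.5,0,0],[-1.5,0,0],[-1,0,0],[0,0,0]],"delta_rot":[[0,0,0],[0,0,0],[0,0,0],[0,0,0]]}'
```

```text
t: 17.12
tcp_pos: [0.5466, 0.2185, 0.0567]
eef_rot: [-2.681, -1.629, -0.023]
ft_force: [12.7, 25.0, -12.8]
width: 0.0001
grasp_force: 13.8
```

The catch is hard against its stop (28 N reaction). Back off, lift, and hover over the driver.

```bash
python3 -m jog '{"grip":[1,1,1,1,1,0.5,0,0],"slide":[[8,0,0],[5,0,-5],[0,0,-40],[0,0,-55],[0,0,-50],[0,0,-10],[0,0,0],[0,0,0]],"delta_rot":[[0,0,0],[0,0,0],[0,0,0],[0,0,0],[0,0,0],[0,0,0],[0,0,0],[0,0,0]]}' 60; python3 - <<'E'
from h import *
plan([.431,.103,.22],-35,6)
E
```

```text
t: 18.12
tcp_pos: [0.5485, 0.2244, 0.214]
eef_rot: [-2.683, -1.633, 0.006]
ft_force: [-0.2, -0.5, -0.2]
width: 0.0544
grasp_force: 0.0
t 18.12 yaw_y -27.3 tilt 0.23 tcp [0.5485 0.2244 0.214 ] j6 0.67 | rows 6 slide [-27.4  -6.6  -0.9] turn 0.0223 w 0.0544 f [-0.2 -0.5 -0.2]
```

```bash
python3 -m jog '{"grip":[0,0,0,0,0,0,0],"slide":[[-27.4,-6.6,-1],[-27.4,-6.6,-1],[-27.4,-6.6,-1],[-27.4,-6.6,-1],[-27.4,-6.6,-1],[-27.4,-6.6,-1],[0,0,0]],"delta_rot":[[0,0,0.0223],[0,0,0.0223],[0,0,0.0223],[0,0,0.0223],[0,0,0.0223],[0,0,0.0223],[0,0,0]]}'; python3 - <<'E'
from m import *
plan([.431,.103,.22],-35,1)
s=snap('wrist'); P=cloud(s); z=P[...,2]; hsv=cv2.cvtColor(s['frame'],cv2.COLOR_RGB2HSV)
d=np.hypot(P[...,0]-.431,P[...,1]-.103)
b=(d<.05)&(cv2.inRange(hsv,(105,120,60),(130,255,255))>0)
for zz in(.0,.014): print(zz,rect(cv2.morphologyEx((b&(z>zz)).astype(np.uint8),cv2.MORPH_CLOSE,np.ones((5,5))),s,.0185))
t=b&(z>.014); print(t.sum(),P[t].mean(0),np.percentile(z[b],[5,50,95]))
g=(d<.05)&(hsv[...,2]<70)&(z>.004)&(z<.03); print('glands',g.sum(),P[g].mean(0),proj(s,[.431,.103,.0185]))
u,v=map(int,proj(s,[.431,.103,.0185])); save(s,'w5.png',(u-60,v-45,u+60,v+45),5)
E
```

```text
t: 19.0
tcp_pos: [0.4306, 0.1027, 0.2205]
eef_rot: [-2.787, -1.448, 0.004]
ft_force: [1.1, 0.4, -0.2]
width: 0.0854
grasp_force: 0.0
t 19.0 yaw_y -35.1 tilt 0.18 tcp [0.4306 0.1027 0.2205] j6 0.59 | rows 1 slide [0.5 0.2 0.5] turn -0.0016 w 0.0854 f [ 1.1  0.4 -0.2]
0.0 ((319.0, 175.5), array([0.4309, 0.1028, 0.0185]), [(np.float64(0.0549), np.float64(-35.0)), (np.float64(0.0492), np.float64(-123.5))])
0.014 ((319.0, 176.0), array([0.4306, 0.1023, 0.0185]), [(np.float64(0.055), np.float64(-35.0)), (np.float64(0.048), np.float64(-123.5))])
1835 [0.43172461 0.1030897  0.0185927 ] [0.01681392 0.01865961 0.01990466]
glands 1 [0.43527817 0.13132519 0.01238702] (np.float64(318.95942384313366), np.float64(175.80007402822264))
```

View pics/w5.png

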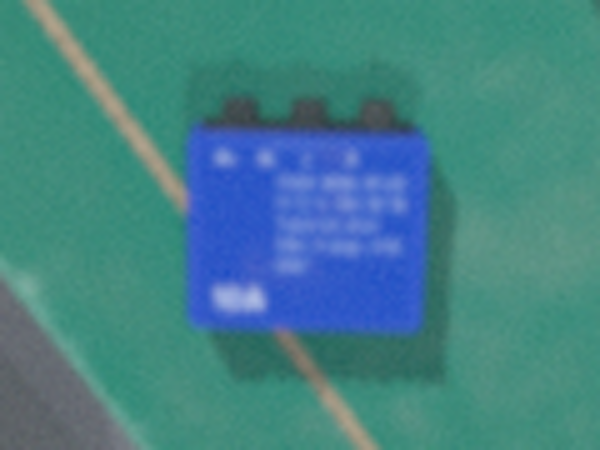

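The crop shows the driver face up and square to the tool, with its three glands on the tool +x side at (240–378,110). Descend and grip.

```bash
python3 -m jog '{"grip":[0,0,0,0,0,0,0,0],"slide":[[0,0,30],[0,0,45],[0,0,50],[0,0,45],[0,0,27],[0,0,15],[0,0,8],[0,0,0]],"delta_rot":[[0,0,0],[0,0,0],[0,0,0],[0,0,0],[0,0,0],[0,0,0],[0,0,0],[0,0,0]]}' && python3 -m jog '{"grip":[0.5,0.6,0.7,0.8,0.9,0.9],"slide":[[0,0,0],[0,0,0],[0,0,0],[0,0,0],[0,0,0],[0,0,0]],"delta_rot":[[0,0,0],[0,0,0],[0,0,0],[0,0,0],[0,0,0],[0,0,0]]}' 70
```

```text
t: 20.05
tcp_pos: [0.4325, 0.1035, 0.0024]
eef_rot: [2.786, 1.451, 0.0]
ft_force: [-0.4, 0.3, 0.1]
width: 0.0855
grasp_force: 0.0
t: 20.8
tcp_pos: [0.4335, 0.1034, 0.0037]
eef_rot: [2.785, 1.45, 0.004]
ft_force: [-0.6, -0.9, 7.0]
width: 0.0541
grasp_force: 74.3
```

```bash
python3 -m jog '{"grip":[0.9,0.9,0.9,0.9,0.9,0.9,0.9],"slide":[[0,0,-10],[0,0,-30],[0,0,-45],[0,0,-50],[0,0,-40],[0,0,-10],[0,0,0]],"delta_rot":[[0,0,0],[0,0,0],[0,0,0],[0,0,0],[0,0,0],[0,0,0],[0,0,0]]}' && python3 - <<'E'
from m import *
plan([.634,.154,.185],-27.3,8)
s=snap('wrist'); P=cloud(s); z=P[...,2]; hsv=cv2.cvtColor(s['frame'],cv2.COLOR_RGB2HSV); tp=get_state()['tcp_pos']
d=np.hypot(P[...,0]-tp[0],P[...,1]-tp[1])
b=(d<.05)&(z>tp[2]-.02)&(cv2.inRange(hsv,(105,120,60),(130,255,255))>0); Q=P[b]
A=np.c_[Q[:,:2]-Q[:,:2].mean(0),np.ones(len(Q))]; c=np.linalg.lstsq(A,Q[:,2],rcond=None)[0]
print(b.sum(),'tilt',c[:2],'top z',c[2],rect(b,s,c[2]),tp)
E
```

```text
t: 21.68
tcp_pos: [0.4319, 0.1034, 0.1872]
eef_rot: [2.786, 1.451, 0.001]
ft_force: [-0.4, -0.8, -0.9]
width: 0.0543
grasp_force: 74.0
t 21.68 yaw_y -35.0 tilt 0.02 tcp [0.4319 0.1034 0.1872] j6 0.59 | rows 8 slide [18.6 18.2  0.3] turn -0.0168 w 0.0543 f [-0.4 -0.8 -0.9]
8462 tilt [ 0.00032881 -0.02250776] top z 0.20199492699724028 ((319.5, 276.5), array([0.4339, 0.1041, 0.202 ]), [(np.float64(0.0539), np.float64(-34.9)), (np.float64(0.0536), np.float64(-121.3))]) [0.43126297 0.10342146 0.18602003]
```

Driver held level. Move over the holder.

```bash
python3 -m jog '{"grip":[0.9,0.9,0.9,0.9,0.9,0.9,0.9,0.9],"slide":[[18.8,18.2,0],[18.8,18.2,0],[18.8,18.2,0],[18.8,18.2,0],[18.8,18.2,0],[18.8,18.2,0],[18.8,18.2,0],[18.8,18.2,0]],"delta_rot":[[0,0,-0.0168],[0,0,-0.0168],[0,0,-0.0168],[0,0,-0.0168],[0,0,-0.0168],[0,0,-0.0168],[0,0,-0.0168],[0,0,-0.0168]]}' && python3 -m jog '{"grip":[0.9,0.9,0.9,0.9],"slide":[[0,0,20],[0,0,30],[0,0,10],[0,0,0]],"delta_rot":[[0,0,0],[0,0,0],[0,0,0],[0,0,0]]}' && python3 - <<'E'
from h import *
plan([.6345,.155,.1245],-27.3,1)
E
```

```text
t: 22.72
tcp_pos: [0.6342, 0.1552, 0.1838]
eef_rot: [-2.68, -1.634, 0.007]
ft_force: [0.3, 0.5, -0.3]
width: 0.0538
grasp_force: 73.9
t: 23.22
tcp_pos: [0.6331, 0.1548, 0.1251]
eef_rot: [-2.681, -1.633, 0.006]
ft_force: [-1.2, -0.2, -0.3]
width: 0.054
grasp_force: 73.9
t 23.23 yaw_y -27.3 tilt 0.23 tcp [0.6331 0.1548 0.1251] j6 0.54 | rows 1 slide [0.8 1.2 0.6] turn -0.0001 w 0.054 f [-1.2 -0.2 -0.3]
```

```bash
python3 -m jog '{"grip":[0.9,0.9,0.9,0.9,0.9,0.9,0.9,0.9],"slide":[[0.5,1,5],[0,0,5],[0,0,5],[0,0,4],[0,0,4],[0,0,3],[0,0,2],[0,0,0]],"delta_rot":[[0,0,0],[0,0,0],[0,0,0],[0,0,0],[0,0,0],[0,0,0],[0,0,0],[0,0,0]]}'
```

```text
t: 24.22
tcp_pos: [0.6379, 0.1553, 0.102]
eef_rot: [2.681, 1.633, 0.006]
ft_force: [-0.9, 0.5, 9.0]
width: 0.0542
grasp_force: 75.0
```

```bash
python3 -m jog '{"grip":[0.9,0.9,0.9,0.9,0.9,0.9,0.9,0.9],"slide":[[0,0,2],[0,0,2],[0,0,2],[0,0,2],[0,0,1.5],[0,0,1.5],[0,0,0],[0,0,0]],"delta_rot":[[0,0,0],[0,0,0],[0,0,0],[0,0,0],[0,0,0],[0,0,0],[0,0,0],[0,0,0]]}'; python3 - <<'E'
from h import *
plan([.6345,.155,.078],-27.3,1); print(get_state()['wrist_torque'].round(2))
E
```

```text
t: 25.22
tcp_pos: [0.6357, 0.155, 0.0879]
eef_rot: [-2.683, -1.635, 0.001]
ft_force: [1.4, -0.4, 0.9]
width: 0.0541
grasp_force: 75.0
t 25.23 yaw_y -27.3 tilt 0.03 tcp [0.6357 0.155  0.0879] j6 0.54 | rows 1 slide [-0.6 -1.1  9.9] turn 0.0002 w 0.0541 f [ 1.4 -0.4  0.9]
[ 0.   -0.25 -0.02]
```

```bash
python3 -m jog '{"grip":[0.9,0.9,0.9,0.9,0.9,0.9,0.9,0.9],"slide":[[0,0,2],[0,0,2],[0,0,2],[0,0,1.5],[0,0,1.5],[0,0,1],[0,0,0],[0,0,0]],"delta_rot":[[0,0,0],[0,0,0],[0,0,0],[0,0,0],[0,0,0],[0,0,0],[0,0,0],[0,0,0]]}'
```

```text
t: 26.22
tcp_pos: [0.6353, 0.1551, 0.0778]
eef_rot: [-2.682, -1.634, 0.002]
ft_force: [-2.2, 0.9, -0.2]
width: 0.0538
grasp_force: 74.9
```

```bash
python3 -m jog '{"grip":[0.9,0.9,0.9,0.9],"slide":[[0,0,1],[0,0,1],[0,0,1],[0,0,0]],"delta_rot":[[0,0,0],[0,0,0],[0,0,0],[0,0,0]]}'
```

```text
t: 26.72
tcp_pos: [0.6356, 0.1552, 0.0777]
eef_rot: [-2.682, -1.635, 0.003]
ft_force: [-11.3, -0.7, 15.0]
width: 0.0537
grasp_force: 76.6
```

It has bottomed on the bed at the expected height. Unload, release, lift and check.

```bash
python3 -m jog '{"grip":[0.9,0.15,0.15,0.15,0.15,0.15,0.15,0.15],"slide":[[0,0,-2.5],[0,0,0],[0,0,0],[0,0,0],[0,0,-15],[0,0,-40],[0,0,-50],[0,0,-20]],"delta_rot":[[0,0,0],[0,0,0],[0,0,0],[0,0,0],[0,0,0],[0,0,0],[0,0,0],[0,0,0]]}' && python3 -m jog '{"grip":[0.15,0.15],"slide":[[-30,0,0],[0,0,0]],"delta_rot":[[0,0,0],[0,0,0]]}' && python3 - <<'E'
from m import *
s=snap('wrist'); P=cloud(s); z=P[...,2]; hsv=cv2.cvtColor(s['frame'],cv2.COLOR_RGB2HSV)
d=np.hypot(P[...,0]-.634,P[...,1]-.1545)
b=(d<.05)&(z>.07)&(cv2.inRange(hsv,(105,120,60),(130,255,255))>0); Q=P[b]
A=np.c_[Q[:,:2]-Q[:,:2].mean(0),np.ones(len(Q))]; c=np.linalg.lstsq(A,Q[:,2],rcond=None)[0]
print(b.sum(),'tilt',c[:2],'top z (want .0925)',c[2],rect(b,s,c[2]))
d=np.hypot(P[...,0]-.54,P[...,1]-.203); t=(d<.03)&(z>.077)&(z<.09)&(hsv[...,2]<90); c=P[t].mean(0)
r=c[:2]-[.5789,.1825]; print('knob',c.round(4),'joint',np.arctan2(-r@[.889,-.459],r@[.459,.889]))
u,v=map(int,proj(s,[.60,.17,.08])); save(s,'w6.png',(max(u-130,0),max(v-100,0),u+130,v+100),3)
E
```

```text
t: 27.72
tcp_pos: [0.638, 0.1552, 0.208]
eef_rot: [2.68, 1.633, 0.01]
ft_force: [-0.5, -0.6, 0.2]
width: 0.0728
grasp_force: 0.0
t: 27.98
tcp_pos: [0.6215, 0.1275, 0.2026]
eef_rot: [-2.684, -1.632, 0.001]
ft_force: [0.8, -1.0, -0.3]
width: 0.0728
grasp_force: 0.0
3459 tilt [-0.05110352 -0.33466008] top z (want .0925) 0.09666330956611063 ((318.5, 168.5), array([0.6356, 0.1534, 0.0967]), [(np.float64(0.0528), np.float64(-27.3)), (np.float64(0.0486), np.float64(-115.4))])
knob [0.5413 0.2027 0.0816] joint 1.5549351991442397
```

View pics/w6.png

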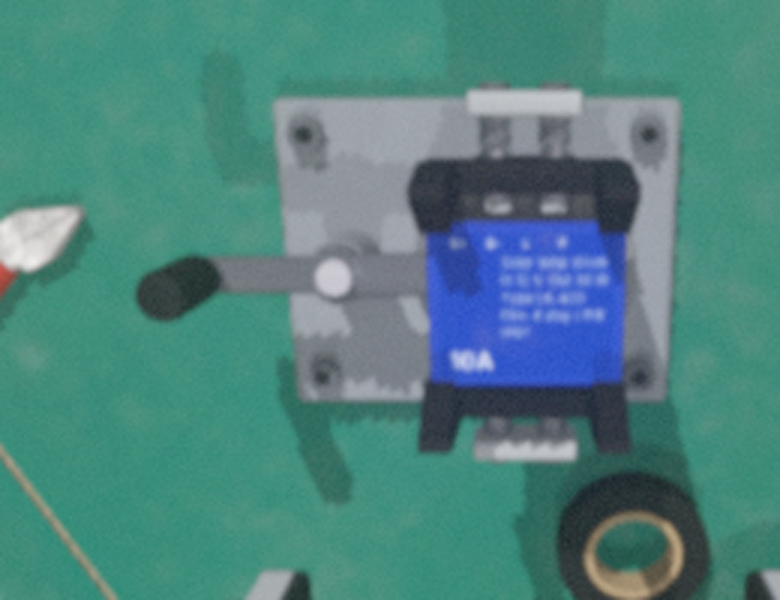

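The picture shows the driver between the jaws, with glands at the upper jaw (525,205) and the catch straight over at (330,275). The tilt fit looks off, so I'm checking it robustly.

```bash
python3 - <<'E'
from m import *
s=dict(np.load('wrist.npz')); P=cloud(s); z=P[...,2]; hsv=cv2.cvtColor(s['frame'],cv2.COLOR_RGB2HSV)
t=(P[...,:2]-[.634,.1545])
a=t@np.array([.459,.889]); w=t@np.array([.889,-.459])
b=(abs(w)<.035)&(abs(a)<.04)&(z>.07)&(cv2.inRange(hsv,(105,120,60),(130,255,255))>0)
for lo in np.arange(-.032,.032,.004):
    k=b&(a>=lo)&(a<lo+.004)
    if k.sum(): print(round(lo,3),k.sum(),np.median(z[k&(w<-.01)]).round(4),np.median(z[k&(w>.01)]).round(4))
E
```

```text
-0.032 46 0.0745 0.075
-0.028 40 0.0919 0.092
-0.024 262 0.0928 0.0928
-0.02 295 0.0927 0.093
-0.016 271 0.0924 0.0925
-0.012 278 0.0928 0.0926
-0.008 302 0.0926 0.0927
-0.004 260 0.0926 0.0926
0.0 287 0.0928 0.0928
0.004 300 0.0927 0.0927
0.008 282 0.0926 0.0927
0.012 283 0.0926 0.0927
0.016 289 0.0928 0.0928
0.02 261 0.0926 0.0922
0.024 2 nan 0.1
  return _methods._mean(a, axis=axis, dtype=dtype,
  ret = ret.dtype.type(ret / rcount)
```

The driver is flat at 92.6 mm (wanted 92.5), centred to about 1 mm, and the catch reads 1.55. The robot is clear, so I'm handing in.

```bash
python3 -c "from station import hand_in; print(hand_in())"
```

```text
the job is handed in; nothing more can be done
None
```

The job is handed in, with no verdict returned: the holder is fully home on the shaft, the catch is against its stop (about 1.55 rad), the driver lies flat under the jaw noses, and no move went near the tape roll, screwdriver or cutter.

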